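# Load the vial reader and roll its light head into line

## Task

Stand the small capped vial upright, fully down, in the well of the reader's drilled block, and let go of it. Then bring the reader's light head squarely in line with the vial by rolling the thumbwheel on the reader's front console with a fingertip, pressing it only lightly because it sits in a delicate sprung frame; never touch the head itself, and leave the other glassware, bottles and tools where they stand.

Things in the scene. Friction and masses are not known exactly. Their poses are not given: they have to be found in the camera images.
- vial_mid (a point): The vial: amber glass with a white screw cap, upright, 24 mm in diameter all the way up (cap too), 75 mm tall with the cap, 50 g, foot edge chamfered 3 mm. The point is its centre, 37.5 mm above its underside; z points up through the cap.
- well (a point): Centre of the well's mouth, in the top of the drilled aluminium block (40 x 40 x 34 mm) on the reader's base, on its left or right; 46 mm above the table. Round well, 27 mm wide, 24 mm deep, small chamfer. With the vial fully down its centre is 13.5 mm above this point. Axes are the reader's: x away from its console towards its rail, y along the rail, z up.
- blank: The reader's solid reference block, same 40 x 40 x 34 mm aluminium but with no hole, only a flat white disc on top; stands on the base's other side. Origin under its centre. Fixed.
- reader: The fixed vial reader: grey base plate 190 (x) x 210 (y) x 12 mm, origin at the centre of its underside on the table. Over it, on rubber mounts, a white frame: front console with the thumbwheel, 44 (x) x 130 (y) mm, centred 66 mm before the origin (-x), top 50 mm above the table; side beams; and a rail along y, 64 mm behind the origin (+x), with the light head.
- wheel_top (a point): Nominal top of the thumbwheel, 56 mm above the table, mid-way along the console's top; axes of the reader. Dark rubber wheel, 44 mm diameter, 10 mm wide, axle along x. Only a cap about 6 mm high shows through the slot, between guard ridges 2 mm high (40 mm long along y, 14 mm apart), so it cannot be pinched. Worn, it runs out of true: its real top lies up to 2 mm higher or lower.
- wheel (a joint): Angle of the thumbwheel (rad), positive when its top moves towards the reader's +y. It is rolled by laying a fingertip on top and dragging along the reader's y, then lifting and going back for another stroke; it stays where it is left. The light head moves the same way along y 22 mm for every radian, nearly as far as the rim.
- head: The light head: black box 32 (x) x 30 (y) x 62 mm, top 76 mm above the table with a fine bright line along x across its middle, and a dark barrel 14 mm in diameter pointing at the blocks (-x), 60 mm above the table. Origin at table height under the box's centre. Slides along the reader's y, at most 66 mm either side of the middle; must not be touched.
- nose (a point): Centre of the front end of the light head's barrel, 32 mm in front of the head's origin and 60 mm above the table. In line with the vial when it has the same y along the reader as the well.
- beaker: Bystander: clear glass beaker, 64 mm wide, 85 mm tall, origin at its underside.
- jar: Bystander: wide amber jar with a label, 60 mm wide, 75 mm tall, origin at its underside.
- wash_bottle: Bystander: white plastic bottle, 64 mm wide, 170 mm tall, origin at its underside.
- dish: Bystander: flat glass dish, 80 mm wide, 16 mm tall, origin at its underside.
- wand: Bystander: white hand-held probe lying down, about 150 mm long, 42 mm wide, 30 mm tall.
- wheel_axis (a point): Axle of the thumbwheel at rest, 22 mm below its nominal top. Wheel and frame are sprung: pressed from above they yield straight down from about 1 N on, 1 mm per 6 N, at most 2.6 mm. The top rises and sinks as the worn wheel turns, so follow it by feel. It needs about 2.3 N of drag to turn: under about 4 N a finger slips; over 12 N on wheel or reader damages it.

How it is judged:
By the outcome, as a careful person would: the job done as asked, in the order asked, and still so for the second after the job is handed in, with the robot touching nothing.
It also fails if it takes over 72 s, if anything falls off the work surface, if the arm or the gripper's body presses on something with over 40 N, if the wrist force passes 120 N, or if a joint passes its speed limit or range.

## Robot

A 7-joint arm with a two-finger parallel gripper is mounted at the origin on the work surface. World frame = base frame: x ahead of the robot, y to its left, z up, the work surface at z = 0. Lengths are in m, angles in rad, forces in N, time in s.
With the tool pointing down it reaches from about 0.4 to 0.85 m from the base axis. Payload 4.5 kg.
Tool frame: the origin (TCP) lies on the centre line of the jaws, within the pads' length; the fingertips stand 25 mm ahead of it and the grasp point (between the pads) lies 6 mm ahead of it; z points along the fingers, y is the direction in which the jaws open and shut (so a half turn about z gives the same grasp; the last joint's range is limited). The gripper opens to 88 mm and grips with 3 to 60 N. Pads are 18 mm wide; open, the fingers measure 123 mm over their backs; the gripper's body (75 mm by 187 mm) begins 45 mm behind the grasp point.
Start: joints at [1.283, 0.689, -0.195, 1.565, 0.157, 0.902, -0.215], TCP at [0.198, -0.593, 0.264] pointing down, gripper open.
Joint ranges: [-3.01, 3.01], [-0.46, 2.08], [-1.47, 1.51], [0.13, 2.56], [-1, 4.14], [0.04, 2.09], [-2.66, 2.66]. Speed limits (rad/s): [2.57, 2.57, 3.14, 3.14, 3.14, 3.14, 3.14].

## Interface

Orientations are given as a unit quaternion [x, y, z, w].
In Python, from plant import r, eyes gives the robot as it stands.
- The arm moves only by the tool servo_tool, never from a script. Its argument "deltas" is a list of rows, each an object of numbers: "dx", "dy", "dz": the shift along the tool's x, y, z in units of 60 mm (1.0 is 60 mm); "ax", "ay", "az": the turn, a rotation vector about the tool's x, y, z in units of 6 degrees (1.0 is 6 degrees); "hand": the finger opening in mm, from 0 to 88.1. A call has 1 to 10 rows; each row is the pose to reach, as a shift and turn from the pose commanded when the call began, along the tool's axes at that moment; what a row does not reach only later rows make up. A row lasts 1/8 s, in which the tool goes at most 62.5 mm and 10.7 degrees, less where a joint would pass 70% of its speed; a pose out of reach is approached as far as the arm can. A call with a gripper value outside its range is refused whole. The fingers move at their own pace and stop on an object; "newtons" is the grip in N (left out, the last holds). Time passes only in rows, so rows that repeat a pose let the fingers close. It gives the time, the measured TCP pose, the force and the opening at its end, in the units of the state.
- r.get_state(): the state, without advancing time (a new reading comes with each control period).
- eyes.snapshot(name): name is "scene" or "top" or "wrist"; returns (picture, depth): 384x512x3 uint8, red, green, blue; 384x512 float32, m along the optical axis (not along the pixel's ray), 0 where there is no reading.
- eyes.camera_model(name): a dict with "fx", "fy", "cx", "cy" (pixels), "pose" (4x4, takes a point from camera to world coordinates). Camera axes: x right, y up, looking along -z (the intrinsics and any distortion apply to the point x, -y, -z); pixel columns grow to the right and rows downward; lengths in m; the calibration is good to about 2 mm. A picture is of the moment at which its call begins: read the wrist's pose just before it. camera_model takes no time and is no camera call; for the wrist camera it gives the pose at the moment of the call.
- r.finish_job(): hands the job in, once; it reports no verdict.
The state is a dict: "clock": time; "q": joint angles; "qd": joint speeds; "joint_torque": joint torques, N m; "tool_pos": TCP position; "eef_rot": TCP orientation; "contact_force": force on the tool from outside, world axes, zero at the start; "moment": the same for the moment, N m; "opening": opening from 0.0 (shut) to 1.0 (fully open).
Only numpy, scipy, OpenCV 4.12 (cv2) and the standard library are available. Lean on these libraries where they do the work, as an engineer would, in place of code of your own. Each camera call takes 0.05 s, during which the arm holds its last target.

## Working session

There is one attempt and no reset: what is moved stays moved. The work goes in short steps, Python scripts to look and compute and a tool call to move; the robot and the scene stay as the last step left them, time stands still between calls to the robot, and variables do not carry over. Pictures are saved under pics/ and viewed, and the job is handed in when it is done.

Besides the shell and the picture viewer there is one more tool, called after ">>>" as a command line: name --argument value ..., lists and objects as JSON in quotes. servo_tool: Moves the arm, as the interface text tells. Its arguments: {"type":"object","properties":{"deltas":{"type":"array","items":{"type":"object","properties":{"dx":{"type":"number"},"dy":{"type":"number"},"dz":{"type":"number"},"ax":{"type":"number"},"ay":{"type":"number"},"az":{"type":"number"},"hand":{"type":"number"}}}},"newtons":{"type":"number"}},"required":["deltas"]}

```bash
mkdir -p pics; ls; python3 - <<'E'
from plant import r, eyes
import cv2, numpy as np, pickle
print(r.get_state())
for n in ("scene","top"):
    m=eyes.camera_model(n); im,d=eyes.snapshot(n)
    pickle.dump((m,im,d),open(f"pics/{n}0.pkl","wb"))
    print(n,m)
    cv2.imwrite(f"pics/{n}0.png",cv2.resize(im[:,:,::-1],(800,600),interpolation=cv2.INTER_CUBIC))
E
```

```text
pics
{'clock': 0.0, 'q': array([ 1.2828025 ,  0.6899813 , -0.19451559,  1.56634765,  0.1572969 ,
        0.90249633, -0.21511792]), 'qd': array([-1.35544593e-03,  2.12368746e-05,  1.40284860e-03,  1.07348963e-03,
        2.45534872e-03, -8.93279747e-04, -1.04335087e-04]), 'joint_torque': array([ 4.13366270e-04, -5.27563512e+01, -1.26718361e+00, -1.53431332e+01,
       -5.27031580e-02,  6.52955277e-03,  1.64067160e-04]), 'tool_pos': array([ 0.19743873, -0.59237319,  0.26291074]), 'eef_rot': array([ 9.87078267e-01,  1.60236226e-01, -2.11550695e-04, -8.95921360e-04]), 'contact_force': array([-0.01304059,  0.14362782,  0.1476685 ]), 'moment': array([-0.00575565,  0.01008292, -0.03636174]), 'opening': 0.99743281462222}
scene {'fx': 494.1649724189559, 'fy': 494.1649724189559, 'cx': 259.51270145400076, 'cy': 192.3362780111402, 'pose': array([[ 0.75447436, -0.50626665,  0.41768711,  1.12381571],
       [ 0.65627406,  0.59019527, -0.4700786 , -0.65629581],
       [-0.00853184,  0.62877947,  0.77753687,  1.16199562],
       [ 0.        ,  0.        ,  0.        ,  1.        ]])}
top {'fx': 422.84593273702734, 'fy': 422.84593273702734, 'cx': 258.41414863081314, 'cy': 190.08872806978974, 'pose': array([[ 2.12798737e-02,  9.97889266e-01, -6.13529063e-02,
         4.54875708e-01],
       [-9.99773136e-01,  2.11833638e-02, -2.22311659e-03,
         1.42993701e-02],
       [-9.18763248e-04,  6.13862951e-02,  9.98113660e-01,
         1.42257276e+00],
       [ 0.00000000e+00,  0.00000000e+00,  0.00000000e+00,
         1.00000000e+00]])}
```

View pics/scene0.png

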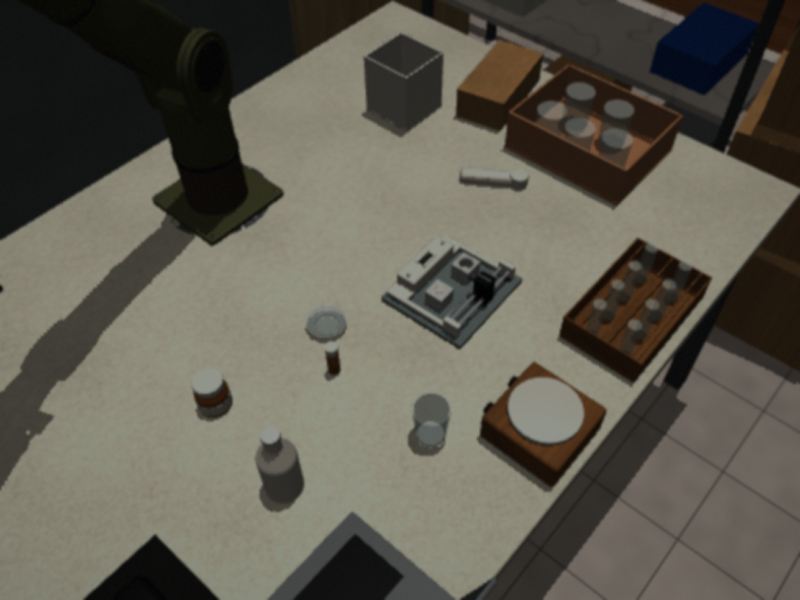

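View pics/top0.png

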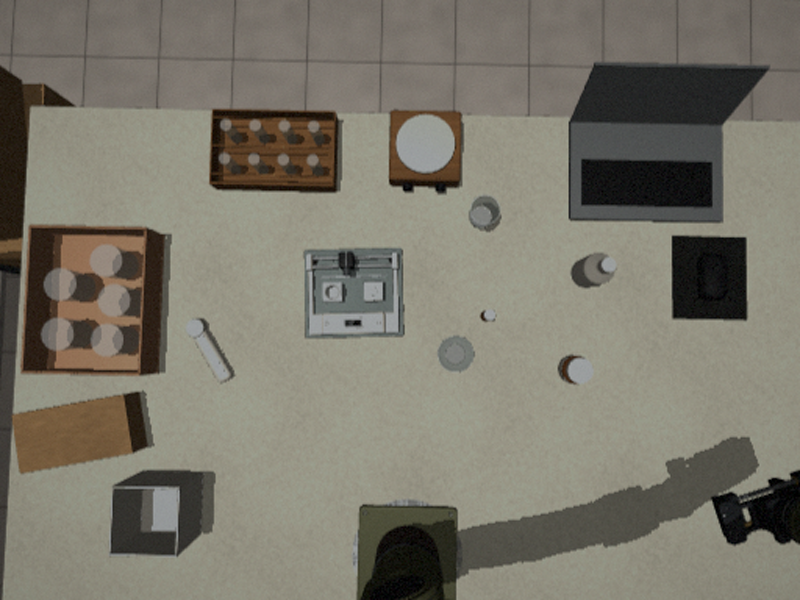

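The top view shows the vial at about (488,315) on the enlarged picture. The reader is centred near (353,292), with its console towards the robot, the well block on the left (333,291), the blank at (373,291) and the head at (347,261). Next I'll enlarge the crops.

```bash
python3 - <<'E'
import pickle,cv2,numpy as np
m,im,d=pickle.load(open("pics/top0.pkl","rb"))
c=im[150:225,185:260,::-1]; cv2.imwrite("pics/topA.png",cv2.resize(cv2.convertScaleAbs(c,alpha=1.5),(600,600),interpolation=cv2.INTER_CUBIC))
c=im[170:240,270:340,::-1]; cv2.imwrite("pics/topB.png",cv2.resize(cv2.convertScaleAbs(c,alpha=1.5),(560,560),interpolation=cv2.INTER_CUBIC))
E
```

```text
(no output)
```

View pics/topA.png

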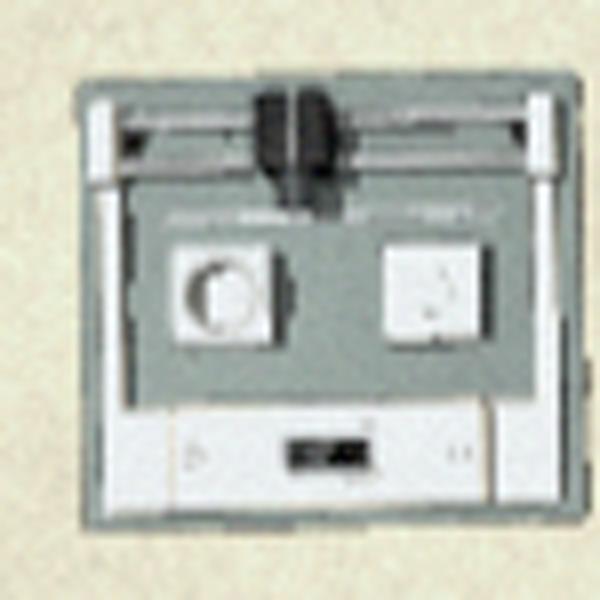

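View pics/topB.png

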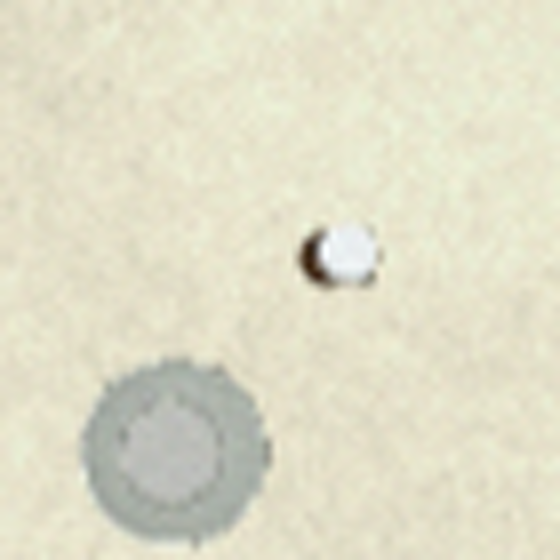

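```bash
cat > h.py <<'E'
import numpy as np, pickle
def ray(m,u,v,z):
    P=m["pose"]; d=P[:3,:3]@np.array([(u-m["cx"])/m["fx"],-(v-m["cy"])/m["fy"],-1.0]); o=P[:3,3]
    return o+d*(z-o[2])/d[2]
def proj(m,p):
    P=m["pose"]; c=P[:3,:3].T@(np.asarray(p)-P[:3,3]); return np.array([m["cx"]+m["fx"]*c[0]/-c[2], m["cy"]-m["fy"]*c[1]/-c[2]])
def unc(u,v,x0,y0,s): return x0+(u+.5)/s-.5, y0+(v+.5)/s-.5
E
python3 - <<'E'
from h import *
m,im,d=pickle.load(open("pics/top0.pkl","rb"))
for n,u,v,z in [("well",223,298,.046),("blank",433,292,.046),("TL",80,75,.012),("TR",580,72,.012),("BL",83,527,.012),("BR",588,522,.012),("headline",292,120,.076),("wheel",328,455,.054),("conL",103,512,.05),("conR",558,502,.05),]:
    print(n,ray(m,*unc(u,v,185,150,8),z).round(4))
print("vial",ray(m,*unc(349,253,270,170,8),.075).round(4))
print("dish",ray(m,*unc(176,450,270,170,8),.016).round(4))
E
```

```text
well [0.547  0.1676 0.046 ]
blank [0.5513 0.082  0.046 ]
TL [0.6418 0.234  0.012 ]
TR [0.6475 0.0242 0.012 ]
BL [0.4525 0.227  0.012 ]
BR [0.4591 0.0169 0.012 ]
headline [0.617  0.1386 0.076 ]
wheel [0.4838 0.1225 0.054 ]
conL [0.4588 0.2133 0.05  ]
conR [0.4668 0.0291 0.05  ]
vial [ 0.506 -0.158  0.075]
dish [ 0.425 -0.095  0.016]
```

```bash
cat >> h.py <<'E'
from scipy.spatial.transform import Rotation as R
def plan(pos,yaw):
    from plant import r
    s=r.get_state(); T=R.from_quat(s["eef_rot"])
    D=R.from_euler("z",yaw)*R.from_euler("x",np.pi)
    d=T.inv().apply(np.array(pos)-s["tool_pos"])/.06
    a=np.degrees((T.inv()*D).as_rotvec())/6
    print("d",d.round(3),"a",a.round(3),"clock",round(s["clock"],2),"pos",s["tool_pos"].round(4),"F",s["contact_force"].round(2),"open",round(s["opening"]*88.1,1))
def snap(tag,name="wrist",crop=None,s=1,alpha=1.4):
    from plant import eyes
    import cv2
    m=eyes.camera_model(name); im,d=eyes.snapshot(name)
    pickle.dump((m,im,d),open(f"pics/{tag}.pkl","wb"))
    x0,y0,x1,y1=crop or (0,0,512,384)
    c=cv2.convertScaleAbs(im[y0:y1,x0:x1,::-1],alpha=alpha)
    cv2.imwrite(f"pics/{tag}.png",cv2.resize(c,None,fx=s,fy=s,interpolation=cv2.INTER_CUBIC))
    return m,im,d
E
python3 - <<'E'
from h import *
plan([.506,-.158,.24],.033)
from plant import eyes
from plant import r
m=eyes.camera_model("wrist"); s=r.get_state()
T=R.from_quat(s["eef_rot"]);print(T.inv().apply(m["pose"][:3,3]-s["tool_pos"]),(T.inv().as_matrix()@m["pose"][:3,:3]).round(3),m["fx"],m["cx"],m["cy"])
E
```

```text
d [ 7.169 -5.241  0.391] a [-0.016  0.003  2.758] clock 0.1 pos [ 0.1975 -0.5924  0.263 ] F [-0.93  0.36 -0.63] open 88.1
[ 7.22354398e-02 -8.70838081e-05 -1.20947490e-01] [[-0.001  0.961  0.277]
 [ 1.     0.     0.001]
 [ 0.001  0.277 -0.961]] 304.7743291691446 258.98702907100153 197.40471628024318
```

>>> servo_tool --deltas '[{"dx": 0.4,"dy": -0.3,"az": 0.2},{"dx": 1.1,"dy": -0.8,"az": 0.5},{"dx": 1.9,"dy": -1.4,"az": 0.9},{"dx": 2.7,"dy": -2.0,"az": 1.3},{"dx": 3.5,"dy": -2.6,"az": 1.6},{"dx": 4.3,"dy": -3.2,"az": 1.9},{"dx": 5.1,"dy": -3.75,"az": 2.2},{"dx": 5.9,"dy": -4.3,"az": 2.4},{"dx": 6.6,"dy": -4.8,"dz": 0.2,"az": 2.6},{"dx": 7.17,"dy": -5.24,"dz": 0.39,"az": 2.76}]'

```text
schema error: expected keys dx, dy, dz, ax, ay, az, hand
```

>>> servo_tool --deltas '[{"dx": 0},{"dx": 0}]'

```text
schema error: expected keys dx, dy, dz, ax, ay, az, hand
```

```bash
python3 - <<'E'
from h import *
m,im,d=snap("w1",s=1.5); plan([.506,-.158,.24],.033)
print(proj(m,[.506,-.158,.075]))
E
```

```text
d [ 7.168 -5.243  0.391] a [-0.013  0.003  2.759] clock 0.15 pos [ 0.1975 -0.5925  0.2631] F [ 0.23 -0.35  0.04] open 88.3
[-222.6619333  -461.06240801]
```

View pics/w1.png

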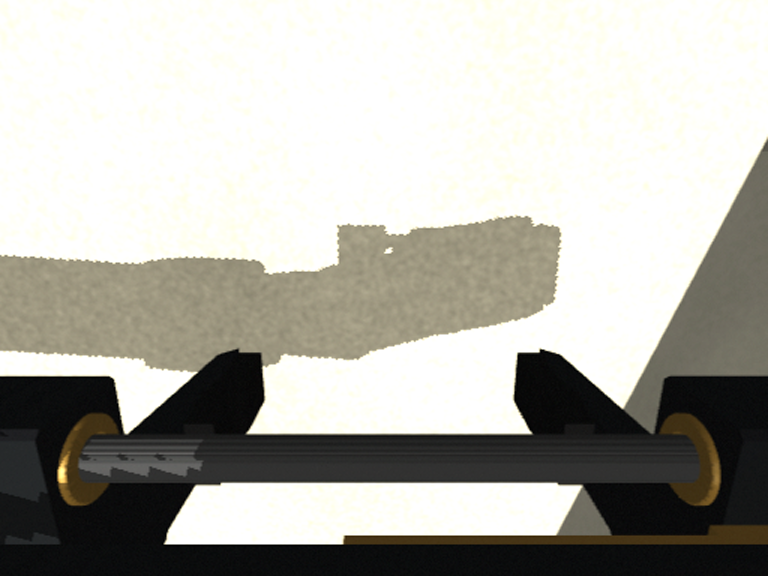

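The move was refused because every row needs all seven keys, so the arm hasn't moved. The picture shows the open fingers and, beyond them, only the bench with the arm's shadow. I'll drop the brightening for the wrist camera and send the move again with full rows.

>>> servo_tool --deltas '[{"dx": 0.4,"dy": -0.3,"dz": 0,"ax": 0,"ay": 0,"az": 0.2,"hand": 88},{"dx": 1.1,"dy": -0.8,"dz": 0,"ax": 0,"ay": 0,"az": 0.5,"hand": 88},{"dx": 1.9,"dy": -1.4,"dz": 0,"ax": 0,"ay": 0,"az": 0.9,"hand": 88},{"dx": 2.7,"dy": -2.0,"dz": 0,"ax": 0,"ay": 0,"az": 1.3,"hand": 88},{"dx": 3.5,"dy": -2.6,"dz": 0,"ax": 0,"ay": 0,"az": 1.6,"hand": 88},{"dx": 4.3,"dy": -3.2,"dz": 0,"ax": 0,"ay": 0,"az": 1.9,"hand": 88},{"dx": 5.1,"dy": -3.75,"dz": 0,"ax": 0,"ay": 0,"az": 2.2,"hand": 88},{"dx": 5.9,"dy": -4.3,"dz": 0.1,"ax": 0,"ay": 0,"az": 2.4,"hand": 88},{"dx": 6.6,"dy": -4.8,"dz": 0.2,"ax": 0,"ay": 0,"az": 2.6,"hand": 88},{"dx": 7.17,"dy": -5.24,"dz": 0.39,"ax": 0,"ay": 0,"az": 2.76,"hand": 88}]'

```text
clock: 1.4
tool_pos: [0.5079, -0.1565, 0.2403]
eef_rot: [1.0, 0.017, 0.001, -0.0]
contact_force: [1.4, -0.3, 0.1]
opening: 0.998
```

>>> servo_tool --deltas '[{"dx": 0,"dy": 0,"dz": 0,"ax": 0,"ay": 0,"az": 0,"hand": 88},{"dx": 0,"dy": 0,"dz": 0,"ax": 0,"ay": 0,"az": 0,"hand": 88}]'

```text
clock: 1.65
tool_pos: [0.5058, -0.1593, 0.2402]
eef_rot: [1.0, 0.016, -0.001, 0.0]
contact_force: [0.4, 0.0, -0.2]
opening: 0.993
```

```bash
python3 - <<'E'
from h import *
m,im,d=snap("w2",s=1.5,alpha=1); plan([.506,-.158,.24],.033)
print(proj(m,[.506,-.158,.075]))
E
```

```text
d [ 0.009 -0.034  0.006] a [ 0.01   0.008 -0.021] clock 1.7 pos [ 0.5056 -0.16    0.2404] F [-0.34 -1.19 -0.23] open 88.0
[258.26043079 186.75284507]
```

View pics/w2.png

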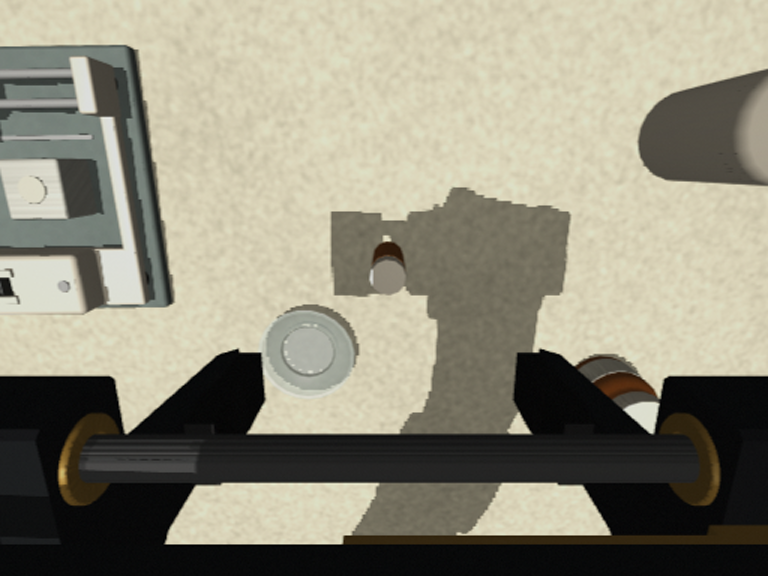

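The cap is at (387.5,276) on the enlarged picture, so (258.3,184) native. The dish is at (309,350), clear of the right-hand approach.

```bash
python3 - <<'E'
from h import *
import cv2
m,im,d=pickle.load(open("pics/w2.pkl","rb"))
c=im[140:220,220:300,::-1]; cv2.imwrite("pics/w2c.png",cv2.resize(c,(640,640),interpolation=cv2.INTER_CUBIC))
print(ray(m,*unc(387.5,276,0,0,1.5),.075), d[184,258])
E
```

```text
[ 0.50889797 -0.15781971  0.075     ] 0.29454413
```

View pics/w2c.png

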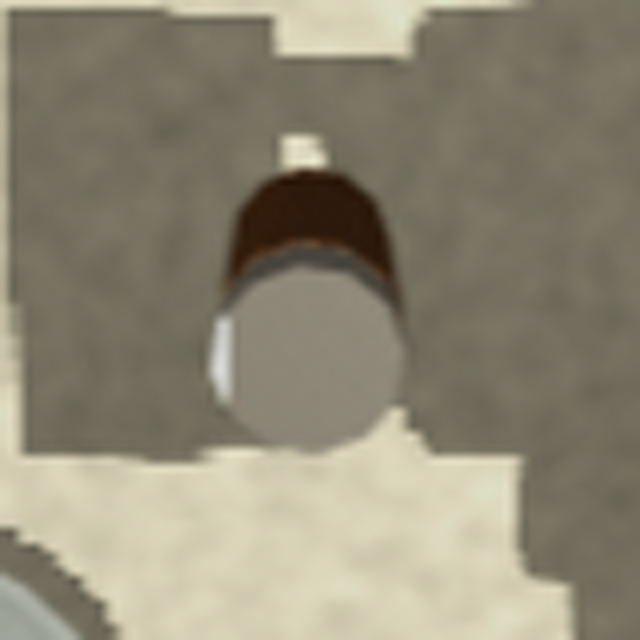

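```bash
python3 - <<'E'
from h import *
plan([.5085,-.158,.056],.033)
E
```

```text
d [ 0.053 -0.035  3.073] a [ 0.01   0.008 -0.021] clock 1.7 pos [ 0.5056 -0.16    0.2404] F [-0.34 -1.19 -0.23] open 88.0
```

>>> servo_tool --deltas '[{"dx": 0.05,"dy": -0.035,"dz": 0.4,"ax": 0,"ay": 0,"az": 0,"hand": 70},{"dx": 0.05,"dy": -0.035,"dz": 1.1,"ax": 0,"ay": 0,"az": 0,"hand": 60},{"dx": 0.05,"dy": -0.035,"dz": 1.8,"ax": 0,"ay": 0,"az": 0,"hand": 60},{"dx": 0.05,"dy": -0.035,"dz": 2.4,"ax": 0,"ay": 0,"az": 0,"hand": 60},{"dx": 0.05,"dy": -0.035,"dz": 2.8,"ax": 0,"ay": 0,"az": 0,"hand": 60},{"dx": 0.05,"dy": -0.035,"dz": 3.07,"ax": 0,"ay": 0,"az": 0,"hand": 60},{"dx": 0.05,"dy": -0.035,"dz": 3.07,"ax": 0,"ay": 0,"az": 0,"hand": 60},{"dx": 0.05,"dy": -0.035,"dz": 3.07,"ax": 0,"ay": 0,"az": 0,"hand": 60}]'

```text
clock: 2.7
tool_pos: [0.5097, -0.157, 0.057]
eef_rot: [1.0, 0.016, 0.001, 0.0]
contact_force: [0.2, -0.0, 0.3]
opening: 0.682
```

```bash
python3 - <<'E'
from h import *
m,im,d=snap("w3",s=1.5,alpha=1); plan([.5085,-.158,.056],.033)
E
```

```text
d [-0.023  0.018  0.019] a [ 0.006 -0.017 -0.006] clock 2.75 pos [ 0.5099 -0.1569  0.0571] F [-0.41  0.2  -0.64] open 60.1
```

View pics/w3.png

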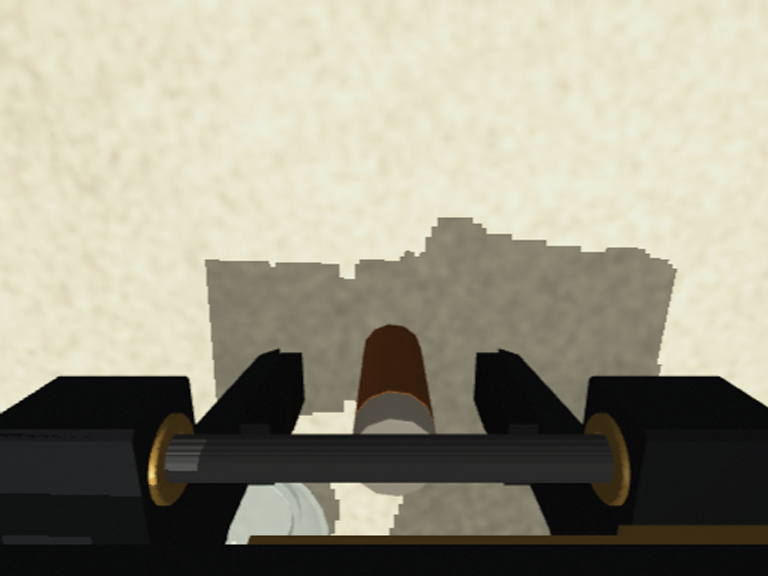

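The vial stands between the jaws at about (393,420), with the finger midline near 389. It's centred well enough to close on.

>>> servo_tool --deltas '[{"dx": -0.02,"dy": 0.03,"dz": 0,"ax": 0,"ay": 0,"az": 0,"hand": 35},{"dx": -0.02,"dy": 0.03,"dz": 0,"ax": 0,"ay": 0,"az": 0,"hand": 28},{"dx": -0.02,"dy": 0.03,"dz": 0,"ax": 0,"ay": 0,"az": 0,"hand": 24},{"dx": -0.02,"dy": 0.03,"dz": 0,"ax": 0,"ay": 0,"az": 0,"hand": 20},{"dx": -0.02,"dy": 0.03,"dz": 0,"ax": 0,"ay": 0,"az": 0,"hand": 20},{"dx": -0.02,"dy": 0.03,"dz": 0,"ax": 0,"ay": 0,"az": 0,"hand": 20}]' --newtons 20

```text
clock: 3.5
tool_pos: [0.5082, -0.1582, 0.0562]
eef_rot: [1.0, 0.016, 0.0, 0.0]
contact_force: [-0.3, 0.4, 1.7]
opening: 0.265
```

```bash
python3 - <<'E'
from h import *
plan([.48,.10,.20],.033)
E
```

```text
d [-0.328 -4.317 -2.397] a [ 0.001 -0.001 -0.001] clock 3.5 pos [ 0.5082 -0.1582  0.0562] F [-0.31  0.44  1.73] open 23.4
```

>>> servo_tool --deltas '[{"dx": 0,"dy": 0,"dz": -0.3,"ax": 0,"ay": 0,"az": 0,"hand": 20},{"dx": 0,"dy": 0,"dz": -0.9,"ax": 0,"ay": 0,"az": 0,"hand": 20},{"dx": 0,"dy": 0,"dz": -1.6,"ax": 0,"ay": 0,"az": 0,"hand": 20},{"dx": -0.1,"dy": -0.5,"dz": -2.1,"ax": 0,"ay": 0,"az": 0,"hand": 20},{"dx": -0.2,"dy": -1.3,"dz": -2.4,"ax": 0,"ay": 0,"az": 0,"hand": 20},{"dx": -0.3,"dy": -2.2,"dz": -2.4,"ax": 0,"ay": 0,"az": 0,"hand": 20},{"dx": -0.3,"dy": -3.1,"dz": -2.4,"ax": 0,"ay": 0,"az": 0,"hand": 20},{"dx": -0.3,"dy": -4.0,"dz": -2.4,"ax": 0,"ay": 0,"az": 0,"hand": 20},{"dx": -0.3,"dy": -4.8,"dz": -2.4,"ax": 0,"ay": 0,"az": 0,"hand": 20},{"dx": -0.3,"dy": -5.4,"dz": -2.4,"ax": 0,"ay": 0,"az": 0,"hand": 20}]'

```text
clock: 4.75
tool_pos: [0.479, 0.1676, 0.2011]
eef_rot: [1.0, 0.018, 0.0, -0.001]
contact_force: [0.4, -0.8, -0.2]
opening: 0.266
```

>>> servo_tool --deltas '[{"dx": 0,"dy": 0,"dz": 0,"ax": 0,"ay": 0,"az": 0,"hand": 20},{"dx": 0,"dy": 0,"dz": 0,"ax": 0,"ay": 0,"az": 0,"hand": 20},{"dx": 0,"dy": 0,"dz": 0,"ax": 0,"ay": 0,"az": 0,"hand": 20}]'

```text
clock: 5.12
tool_pos: [0.4796, 0.1632, 0.2004]
eef_rot: [1.0, 0.015, 0.0, 0.0]
contact_force: [-0.1, -0.4, 0.3]
opening: 0.263
```

```bash
python3 - <<'E'
from h import *
import cv2
m,im,d=snap("w4",s=1.5,alpha=1); plan([.49,.165,.20],.033)
print(proj(m,[.547,.1676,.046]))
E
```

```text
d [ 0.172 -0.022  0.006] a [ 0.007 -0.001 -0.026] clock 5.17 pos [0.4797 0.1634 0.2004] F [ 0.   -0.17  0.4 ] open 23.3
[256.91115233 115.25963298]
```

View pics/w4.png

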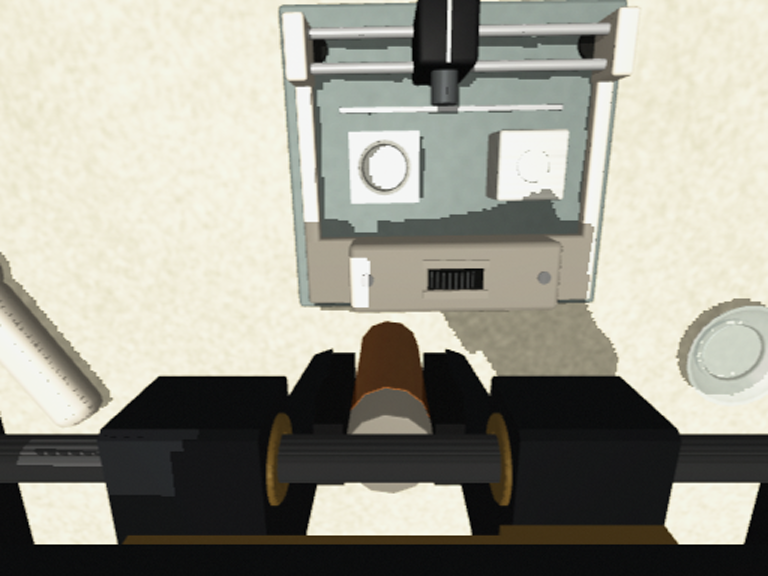

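The vial is held at (390,400) with its foot at (388,322). The well mouth is near (384,168), the head line near (448,30) and the wheel at (456,279). I'll enlarge the well and head, the vial, and the console.

```bash
python3 - <<'E'
from h import *
import cv2
m,im,d=pickle.load(open("pics/w4.pkl","rb"))
def crop(n,x0,y0,x1,y1,s): cv2.imwrite(f"pics/{n}.png",cv2.resize(im[y0:y1,x0:x1,::-1],None,fx=s,fy=s,interpolation=cv2.INTER_CUBIC))
crop("w4a",225,80,295,140,10); crop("w4b",225,205,295,265,10)
crop("w4c",180,0,430,80,3)
E
```

```text
(no output)
```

View pics/w4a.png

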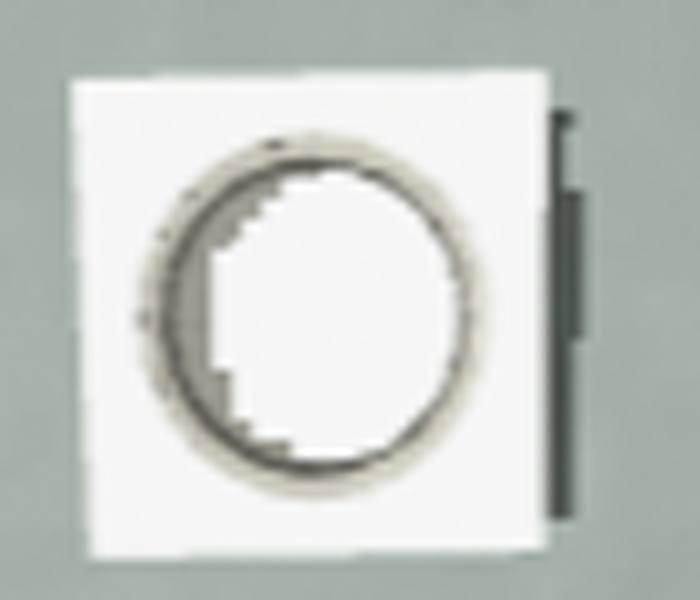

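View pics/w4b.png

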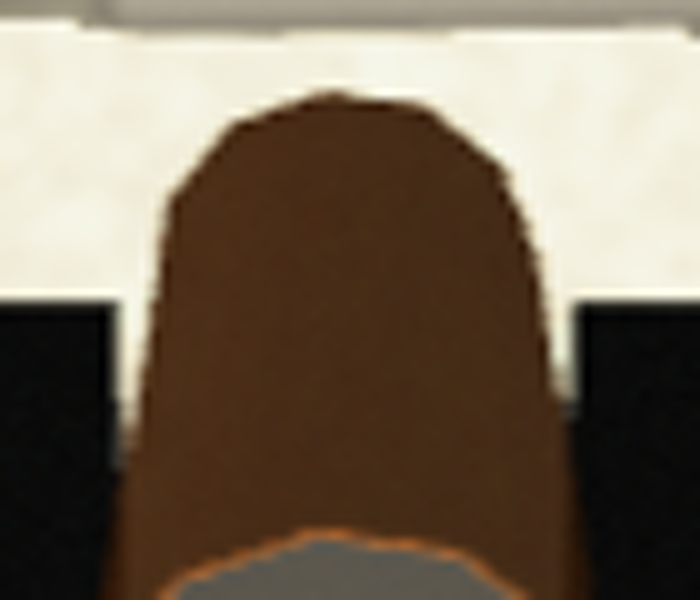

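View pics/w4c.png

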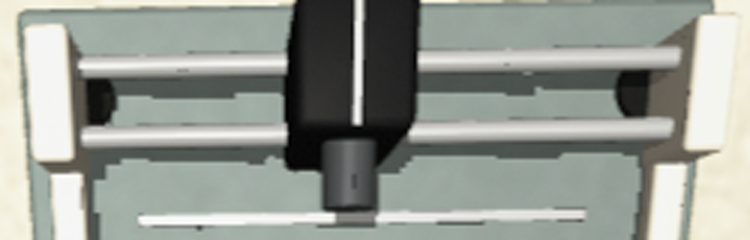

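```bash
python3 - <<'E'
from h import *
m,im,d=pickle.load(open("pics/w4.pkl","rb"))
W=ray(m,*unc(314,315,225,80,10),.046); print("well",W)
t=np.linspace(0,2*np.pi,73)
def ring(c,rr,z): 
    q=np.array([proj(m,[c[0]+rr*np.cos(a),c[1]+rr*np.sin(a),z]) for a in t]); return (q-[225,205]+.5)*10-.5
for off in [(0,0),(.001,0),(0,.001)]:
    c=np.array([.4797,.1634])+off
    for rr,z in((.009,.1444),(.012,.1474),(.012,.1644),(.012,.2194)):
        q=ring(c,rr,z); print(off,rr,z,"x",q[:,0].min().round(),q[:,0].max().round(),"top",q[:,1].min().round(),"bot",q[:,1].max().round())
# block/base corners
for n,u,v,z in (("blkTL",72,78,.046),("blkTR",548,70,.046),("blkBL",92,560,.046),("blkBR",545,550,.046)):
    print(n,ray(m,*unc(u,v,225,80,10),z).round(4))
for n,u,v in (("l0",358,5),("l1",357,124)): print(n,ray(m,*unc(u,v,180,0,3),.076).round(4))
for n,u,v in (("nose",348,208),): print(n,ray(m,*unc(u,v,180,0,3),.060).round(4))
for n,u,v in (("TL",284,5),("BL",301,306),("BR",593,301)): print(n,ray(m,*unc(u,v,0,0,1.5),.012).round(4))
print("wheel",ray(m,*unc(456,279,0,0,1.5),.053))
E
```

```text
well [0.55050836 0.16853259 0.046     ]
(0, 0) 0.009 0.1444 x 206.0 495.0 top 118.0 bot 387.0
(0, 0) 0.012 0.1474 x 155.0 546.0 top 88.0 bot 451.0
(0, 0) 0.012 0.1644 x 137.0 565.0 top 189.0 bot 583.0
(0, 0) 0.012 0.2194 x 44.0 665.0 top 714.0 bot 1250.0
(0.001, 0) 0.009 0.1444 x 207.0 496.0 top 103.0 bot 372.0
(0.001, 0) 0.012 0.1474 x 156.0 547.0 top 72.0 bot 437.0
(0.001, 0) 0.012 0.1644 x 138.0 566.0 top 172.0 bot 567.0
(0.001, 0) 0.012 0.2194 x 44.0 666.0 top 690.0 bot 1229.0
(0, 0.001) 0.009 0.1444 x 190.0 479.0 top 118.0 bot 387.0
(0, 0.001) 0.012 0.1474 x 139.0 530.0 top 88.0 bot 451.0
(0, 0.001) 0.012 0.1644 x 119.0 548.0 top 189.0 bot 582.0
(0, 0.001) 0.012 0.2194 x 19.0 639.0 top 713.0 bot 1249.0
blkTL [0.5693 0.1897 0.046 ]
blkTR [0.5712 0.1492 0.046 ]
blkBL [0.529  0.1877 0.046 ]
blkBR [0.531  0.1475 0.046 ]
l0 [0.6261 0.1398 0.076 ]
l1 [0.6007 0.1384 0.076 ]
nose [0.5837 0.1377 0.06  ]
TL [0.6412 0.2309 0.012 ]
BL [0.4538 0.2252 0.012 ]
BR [0.4635 0.019  0.012 ]
wheel [0.48661501 0.12333832 0.053     ]
```

Measured with the wrist camera, the well is at (0.5503, 0.1685), the vial sits on the tool axis, and the reader's yaw is about 0.045. I'll go above the well, then down to just over its mouth.

```bash
python3 - <<'E'
from h import *
plan([.5503,.1685,.112],.045)
E
```

```text
d [ 1.178 -0.051  1.473] a [ 0.007 -0.001 -0.141] clock 5.17 pos [0.4797 0.1634 0.2004] F [ 0.   -0.17  0.4 ] open 23.3
```

>>> servo_tool --deltas '[{"dx": 0.3,"dy": 0,"dz": 0,"ax": 0,"ay": 0,"az": 0,"hand": 20},{"dx": 0.8,"dy": -0.03,"dz": 0,"ax": 0,"ay": 0,"az": -0.1,"hand": 20},{"dx": 1.15,"dy": -0.05,"dz": 0.2,"ax": 0,"ay": 0,"az": -0.14,"hand": 20},{"dx": 1.18,"dy": -0.05,"dz": 0.7,"ax": 0,"ay": 0,"az": -0.14,"hand": 20},{"dx": 1.18,"dy": -0.05,"dz": 1.2,"ax": 0,"ay": 0,"az": -0.14,"hand": 20},{"dx": 1.18,"dy": -0.05,"dz": 1.47,"ax": 0,"ay": 0,"az": -0.14,"hand": 20},{"dx": 1.18,"dy": -0.05,"dz": 1.47,"ax": 0,"ay": 0,"az": -0.14,"hand": 20},{"dx": 1.18,"dy": -0.05,"dz": 1.47,"ax": 0,"ay": 0,"az": -0.14,"hand": 20},{"dx": 1.18,"dy": -0.05,"dz": 1.47,"ax": 0,"ay": 0,"az": -0.14,"hand": 20}]'

```text
clock: 6.3
tool_pos: [0.5509, 0.1705, 0.113]
eef_rot: [1.0, 0.024, 0.001, -0.0]
contact_force: [-0.0, 0.1, -0.3]
opening: 0.267
```

```bash
python3 - <<'E'
from h import *
import cv2
m,im,d=snap("w5",s=1.5,alpha=1); plan([.5503,.1685,.112],.045)
cv2.imwrite("pics/w5a.png",cv2.resize(im[190:270,210:310,::-1],None,fx=7,fy=7,interpolation=cv2.INTER_CUBIC))
E
```

```text
d [-0.01   0.033  0.015] a [-0.004 -0.017  0.024] clock 6.35 pos [0.5508 0.1705 0.1129] F [ 0.45  0.3  -1.14] open 23.3
```

View pics/w5a.png

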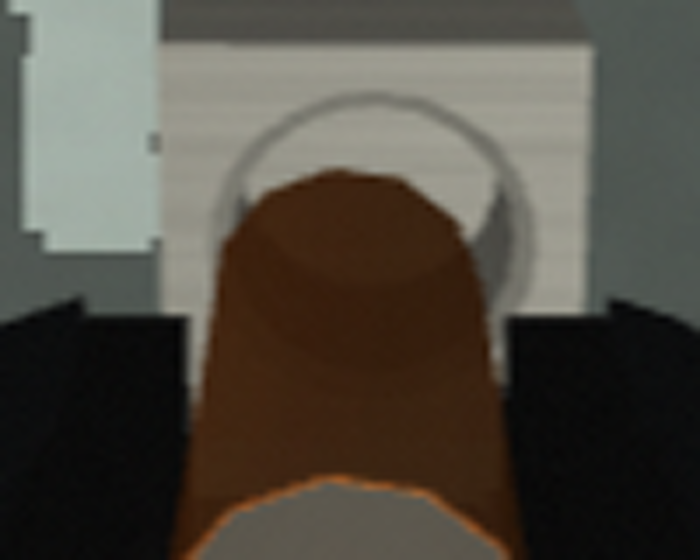

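The picture shows the vial foot (about x=345) to the left of the well (about x=374). That agrees with the measured 2 mm y error, so I'll shift and lower slightly.

>>> servo_tool --deltas '[{"dx": -0.01,"dy": 0.033,"dz": 0.02,"ax": 0,"ay": 0,"az": 0,"hand": 20},{"dx": -0.01,"dy": 0.033,"dz": 0.07,"ax": 0,"ay": 0,"az": 0,"hand": 20},{"dx": -0.01,"dy": 0.033,"dz": 0.07,"ax": 0,"ay": 0,"az": 0,"hand": 20},{"dx": -0.01,"dy": 0.033,"dz": 0.07,"ax": 0,"ay": 0,"az": 0,"hand": 20}]'

```text
clock: 6.85
tool_pos: [0.5497, 0.1683, 0.1076]
eef_rot: [1.0, 0.024, -0.0, 0.0]
contact_force: [-0.2, -0.6, 0.4]
opening: 0.262
```

```bash
python3 - <<'E'
from h import *
import cv2
m,im,d=snap("w6",s=1.5,alpha=1); plan([.5503,.1685,.078],.045)
cv2.imwrite("pics/w6a.png",cv2.resize(im[190:270,210:310,::-1],None,fx=7,fy=7,interpolation=cv2.INTER_CUBIC))
def ring(c,rr,z): 
    q=np.array([proj(m,[c[0]+rr*np.cos(a),c[1]+rr*np.sin(a),z]) for a in np.linspace(0,2*np.pi,73)]); return (q-[210,190]+.5)*7-.5
from plant import r
c=r.get_state()["tool_pos"]
for rr,z in ((.012,c[2]-.053),(.009,c[2]-.056)): q=ring(c,rr,z);print(q.min(0),q.max(0))
q=ring([.5503,.1685],.0145,.046);print(q.min(0),q.max(0))
E
```

```text
d [ 0.01  -0.003  0.494] a [0.001 0.    0.024] clock 6.9 pos [0.5497 0.1683 0.1076] F [ 1.02  0.39 -0.61] open 23.2
[215.97341265 166.86587351] [489.59228602 421.13624456]
[251.67380523 187.97134511] [453.73310922 376.09408902]
[192.49642448 102.61588998] [509.36465309 398.81966387]
```

View pics/w6a.png

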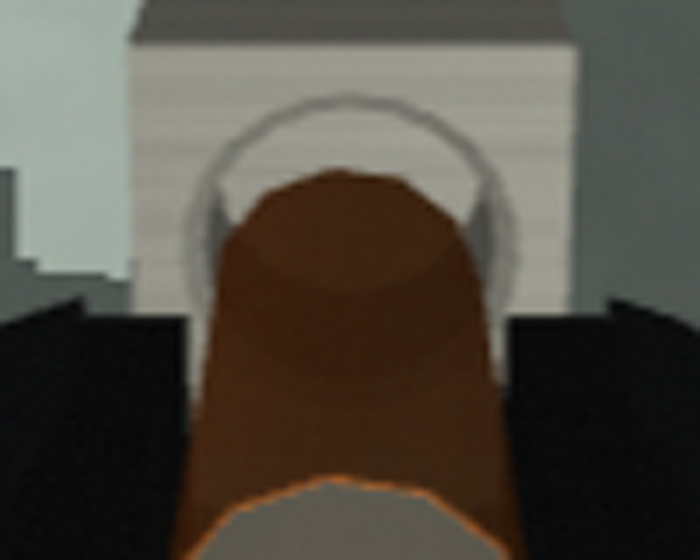

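The vial and well are now centred (351–352 in x). Lowering in small steps.

>>> servo_tool --deltas '[{"dx": 0.013,"dy": 0,"dz": 0.04,"ax": 0,"ay": 0,"az": 0,"hand": 20},{"dx": 0.013,"dy": 0,"dz": 0.1,"ax": 0,"ay": 0,"az": 0,"hand": 20},{"dx": 0.013,"dy": 0,"dz": 0.16,"ax": 0,"ay": 0,"az": 0,"hand": 20},{"dx": 0.013,"dy": 0,"dz": 0.2,"ax": 0,"ay": 0,"az": 0,"hand": 20},{"dx": 0.013,"dy": 0,"dz": 0.2,"ax": 0,"ay": 0,"az": 0,"hand": 20}]'

```text
clock: 7.52
tool_pos: [0.5503, 0.1683, 0.0954]
eef_rot: [1.0, 0.024, -0.0, 0.0]
contact_force: [0.1, 0.8, -0.3]
opening: 0.264
```

>>> servo_tool --deltas '[{"dx": 0,"dy": 0,"dz": 0.06,"ax": 0,"ay": 0,"az": 0,"hand": 20},{"dx": 0,"dy": 0,"dz": 0.12,"ax": 0,"ay": 0,"az": 0,"hand": 20},{"dx": 0,"dy": 0,"dz": 0.18,"ax": 0,"ay": 0,"az": 0,"hand": 20},{"dx": 0,"dy": 0,"dz": 0.23,"ax": 0,"ay": 0,"az": 0,"hand": 20},{"dx": 0,"dy": 0,"dz": 0.27,"ax": 0,"ay": 0,"az": 0,"hand": 20},{"dx": 0,"dy": 0,"dz": 0.27,"ax": 0,"ay": 0,"az": 0,"hand": 20}]'

```text
clock: 8.28
tool_pos: [0.5504, 0.1683, 0.0793]
eef_rot: [1.0, 0.024, -0.0, 0.0]
contact_force: [-0.3, 0.2, -1.0]
opening: 0.262
```

>>> servo_tool --deltas '[{"dx": 0,"dy": 0,"dz": 0.02,"ax": 0,"ay": 0,"az": 0,"hand": 20},{"dx": 0,"dy": 0,"dz": 0.02,"ax": 0,"ay": 0,"az": 0,"hand": 20},{"dx": 0,"dy": 0,"dz": 0.02,"ax": 0,"ay": 0,"az": 0,"hand": 26},{"dx": 0,"dy": 0,"dz": 0.02,"ax": 0,"ay": 0,"az": 0,"hand": 32},{"dx": 0,"dy": 0,"dz": 0.02,"ax": 0,"ay": 0,"az": 0,"hand": 32},{"dx": 0,"dy": 0,"dz": 0.02,"ax": 0,"ay": 0,"az": 0,"hand": 32}]'

```text
clock: 9.02
tool_pos: [0.5505, 0.1683, 0.0784]
eef_rot: [1.0, 0.024, 0.0, 0.0]
contact_force: [-0.7, -0.4, 0.6]
opening: 0.363
```

>>> servo_tool --deltas '[{"dx": 0,"dy": 0,"dz": -0.1,"ax": 0,"ay": 0,"az": 0,"hand": 32},{"dx": 0,"dy": 0,"dz": -0.3,"ax": 0,"ay": 0,"az": 0,"hand": 32},{"dx": 0,"dy": 0,"dz": -0.7,"ax": 0,"ay": 0,"az": 0,"hand": 32},{"dx": 0,"dy": 0,"dz": -1.2,"ax": 0,"ay": 0,"az": 0,"hand": 32},{"dx": -0.4,"dy": 0,"dz": -1.8,"ax": 0,"ay": 0,"az": 0,"hand": 20},{"dx": -0.9,"dy": 0.2,"dz": -2.0,"ax": 0,"ay": 0,"az": 0,"hand": 0},{"dx": -1.2,"dy": 0.6,"dz": -2.0,"ax": 0,"ay": 0,"az": 0,"hand": 0},{"dx": -1.2,"dy": 0.73,"dz": -2.0,"ax": 0,"ay": 0,"az": 0,"hand": 0},{"dx": -1.2,"dy": 0.73,"dz": -2.0,"ax": 0,"ay": 0,"az": 0,"hand": 0},{"dx": -1.2,"dy": 0.73,"dz": -2.0,"ax": 0,"ay": 0,"az": 0,"hand": 0}]'

```text
clock: 10.28
tool_pos: [0.4817, 0.1222, 0.1983]
eef_rot: [1.0, 0.024, 0.001, -0.0]
contact_force: [0.4, 0.6, 0.3]
opening: 0.004
```

```bash
python3 - <<'E'
from h import *
m,im,d=snap("w7",s=1.5,alpha=1); plan([.486,.1233,.10],.045)
E
```

```text
d [ 0.076 -0.013  1.636] a [-0.006 -0.007  0.033] clock 10.32 pos [0.4814 0.1222 0.1982] F [-0.3   0.81  0.48] open 0.4
```

View pics/w7.png

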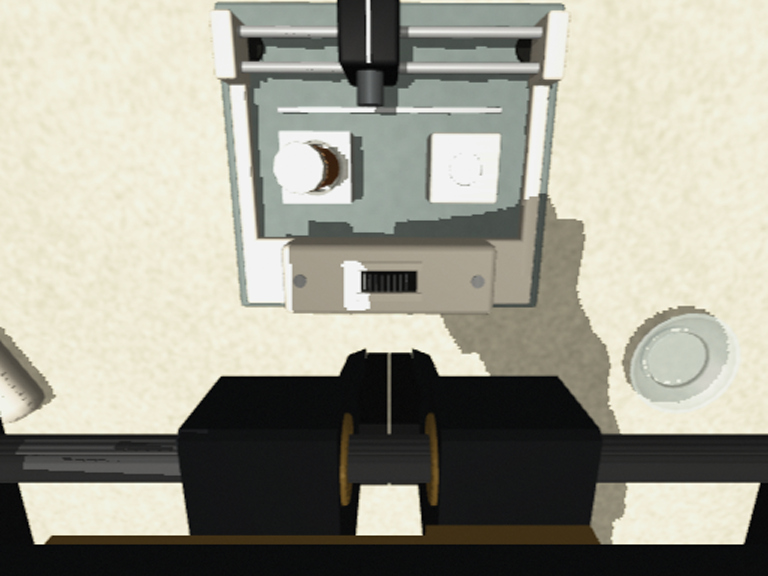

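```bash
python3 - <<'E'
from h import *
m,im,d=pickle.load(open("pics/w7.pkl","rb"))
P=m["pose"]
def pt(u,v):
    z=d[v,u]; return (P@np.array([(u-m["cx"])/m["fx"]*z,-(v-m["cy"])/m["fy"]*z,-z,1]))[:3].round(4)
print("cap",pt(199,111),pt(195,108),"block",pt(189,131),"blank",pt(325,98), "wheel",pt(259,188),pt(259,184),"console",pt(230,195),pt(290,195))
print("wheel",ray(m,*unc(389,282,0,0,1.5),.054),"cap",ray(m,*unc(300,167,0,0,1.5),.097))
print("line",ray(m,*unc(368,10,0,0,1.5),.076),ray(m,*unc(369,64,0,0,1.5),.076))
plan([.4866+.007*.045,.1233-.007,.095],.045)
E
```

```text
cap [0.5509 0.1681 0.0986] [0.5528 0.1709 0.0985] block [0.5329 0.1871 0.0456] blank [0.566  0.0707 0.0463] wheel [0.4864 0.1232 0.0542] [0.4901 0.1234 0.0543] console [0.4775 0.1494 0.0503] [0.4798 0.0944 0.0491]
wheel [0.48648227 0.12308846 0.054     ] cap [0.55080155 0.16781354 0.097     ]
line [0.62307778 0.13944343 0.076     ] [0.60009495 0.13815552 0.076     ]
d [0.086 0.104 1.72 ] a [-0.006 -0.007  0.033] clock 10.32 pos [0.4814 0.1222 0.1982] F [-0.3   0.81  0.48] open 0.4
```

```bash
python3 - <<'E'
from h import *
m,im,d=pickle.load(open("pics/w7.pkl","rb"))
P=m["pose"]
def reg(n,u0,v0,u1,v1):
    v,u=np.mgrid[v0:v1,u0:u1]; z=d[v0:v1,u0:u1]
    p=np.stack([(u-m["cx"])/m["fx"]*z,-(v-m["cy"])/m["fy"]*z,-z],-1).reshape(-1,3)@P[:3,:3].T+P[:3,3]
    print(n,p[:,2].mean().round(4),p[:,2].std().round(4))
reg("cap",190,103,208,120);reg("block",188,130,232,134);reg("blank",290,118,330,132);reg("wheel",252,183,268,192);reg("wheelc",259,182,261,194)
E
```

```text
cap 0.0971 0.0007
block 0.046 0.0007
blank 0.0475 0.02
wheel 0.0564 0.022
wheelc 0.0543 0.0011
```

>>> servo_tool --deltas '[{"dx": 0.09,"dy": 0.1,"dz": 0.3,"ax": 0,"ay": 0,"az": 0,"hand": 0},{"dx": 0.09,"dy": 0.1,"dz": 0.9,"ax": 0,"ay": 0,"az": 0.03,"hand": 0},{"dx": 0.09,"dy": 0.1,"dz": 1.4,"ax": 0,"ay": 0,"az": 0.03,"hand": 0},{"dx": 0.09,"dy": 0.1,"dz": 1.72,"ax": 0,"ay": 0,"az": 0.03,"hand": 0},{"dx": 0.09,"dy": 0.1,"dz": 1.72,"ax": 0,"ay": 0,"az": 0.03,"hand": 0},{"dx": 0.09,"dy": 0.1,"dz": 1.72,"ax": 0,"ay": 0,"az": 0.03,"hand": 0}]'

```text
clock: 11.08
tool_pos: [0.4868, 0.1159, 0.0955]
eef_rot: [1.0, 0.022, 0.0, -0.0]
contact_force: [0.5, -0.5, -0.1]
opening: 0.007
```

```bash
python3 - <<'E'
from h import *
m,im,d=snap("w8",s=1.5,alpha=1); plan([.4869,.1163,.083],.045)
E
```

```text
d [-0.001 -0.008  0.213] a [-0.004 -0.015 -0.004] clock 11.12 pos [0.487  0.1158 0.0958] F [ 0.12  0.68 -0.05] open 0.4
```

View pics/w8.png

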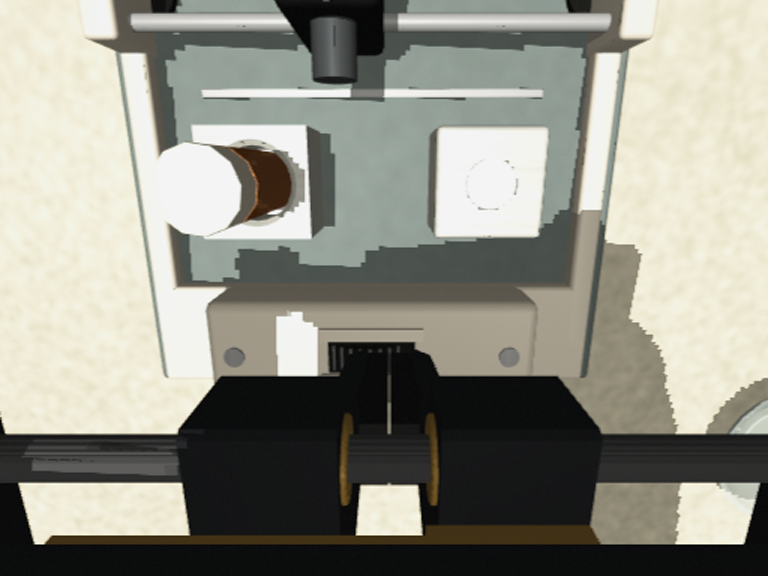

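Mean cap height is 0.0971, so the vial is fully down. The barrel front is visible at (334,78), so I can watch it between strokes. Now I'll feel for the wheel.

>>> servo_tool --deltas '[{"dx": 0,"dy": 0,"dz": 0.1,"ax": 0,"ay": 0,"az": 0,"hand": 0},{"dx": 0,"dy": 0,"dz": 0.2,"ax": 0,"ay": 0,"az": 0,"hand": 0},{"dx": 0,"dy": 0,"dz": 0.22,"ax": 0,"ay": 0,"az": 0,"hand": 0},{"dx": 0,"dy": 0,"dz": 0.22,"ax": 0,"ay": 0,"az": 0,"hand": 0}]' --newtons 20

```text
clock: 11.62
tool_pos: [0.4862, 0.1154, 0.0818]
eef_rot: [1.0, 0.022, -0.0, 0.0]
contact_force: [0.5, -0.0, -0.2]
opening: 0.007
```

>>> servo_tool --deltas '[{"dx": 0,"dy": 0,"dz": 0.015,"ax": 0,"ay": 0,"az": 0,"hand": 0},{"dx": 0,"dy": 0,"dz": 0.015,"ax": 0,"ay": 0,"az": 0,"hand": 0}]'

```text
clock: 11.88
tool_pos: [0.4863, 0.1154, 0.081]
eef_rot: [1.0, 0.022, 0.0, 0.0]
contact_force: [0.3, -0.3, 1.1]
opening: 0.003
```

>>> servo_tool --deltas '[{"dx": 0,"dy": 0,"dz": 0.015,"ax": 0,"ay": 0,"az": 0,"hand": 0},{"dx": 0,"dy": 0,"dz": 0.015,"ax": 0,"ay": 0,"az": 0,"hand": 0}]'

```text
clock: 12.12
tool_pos: [0.4864, 0.1154, 0.0802]
eef_rot: [1.0, 0.022, 0.0, 0.0]
contact_force: [0.7, -0.3, 2.7]
opening: 0.005
```

>>> servo_tool --deltas '[{"dx": 0,"dy": 0,"dz": 0.012,"ax": 0,"ay": 0,"az": 0,"hand": 0},{"dx": 0,"dy": 0,"dz": 0.012,"ax": 0,"ay": 0,"az": 0,"hand": 0}]'

```text
clock: 12.38
tool_pos: [0.4864, 0.1155, 0.0796]
eef_rot: [1.0, 0.022, 0.0, -0.0]
contact_force: [-1.0, 0.4, 4.4]
opening: 0.009
```

```bash
python3 - <<'E'
from h import *
from plant import r
for i in range(3): print(r.get_state()["contact_force"].round(2), r.get_state()["tool_pos"])
E
```

```text
[-1.01  0.42  4.43] [0.48643936 0.11545016 0.0796286 ]
[-1.01  0.42  4.43] [0.48643936 0.11545016 0.0796286 ]
[-1.01  0.42  4.43] [0.48643936 0.11545016 0.0796286 ]
```

>>> servo_tool --deltas '[{"dx": 0,"dy": 0,"dz": 0.013,"ax": 0,"ay": 0,"az": 0,"hand": 0},{"dx": 0,"dy": -0.03,"dz": 0.013,"ax": 0,"ay": 0,"az": 0,"hand": 0},{"dx": 0,"dy": -0.06,"dz": 0.013,"ax": 0,"ay": 0,"az": 0,"hand": 0}]'

```text
clock: 12.75
tool_pos: [0.4863, 0.1181, 0.0791]
eef_rot: [1.0, 0.022, 0.0, 0.001]
contact_force: [-0.4, -1.4, 8.2]
opening: 0.003
```

```bash
python3 - <<'E'
from h import *
m,im,d=snap("w9",s=1.5,alpha=1); plan([.4869,.1163,.083],.045)
E
```

```text
d [ 0.008  0.037 -0.065] a [ 0.008 -0.004 -0.013] clock 12.8 pos [0.4863 0.1185 0.0791] F [ 0.04 -1.26  7.89] open 0.3
```

View pics/w9.png

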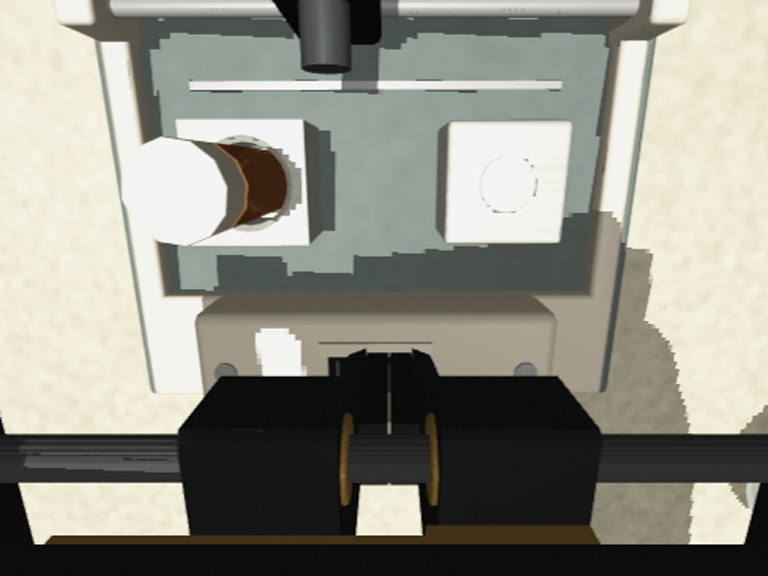

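>>> servo_tool --deltas '[{"dx": 0,"dy": -0.03,"dz": -0.005,"ax": 0,"ay": 0,"az": 0,"hand": 0},{"dx": 0,"dy": -0.06,"dz": -0.005,"ax": 0,"ay": 0,"az": 0,"hand": 0}]'

```text
clock: 13.05
tool_pos: [0.4861, 0.1216, 0.0792]
eef_rot: [1.0, 0.022, 0.0, 0.001]
contact_force: [0.1, -1.8, 5.1]
opening: 0.01
```

>>> servo_tool --deltas '[{"dx": 0,"dy": -0.03,"dz": 0.006,"ax": 0,"ay": 0,"az": 0,"hand": 0},{"dx": 0,"dy": -0.06,"dz": 0.008,"ax": 0,"ay": 0,"az": 0,"hand": 0}]'

```text
clock: 13.3
tool_pos: [0.486, 0.1252, 0.0788]
eef_rot: [1.0, 0.022, 0.0, 0.001]
contact_force: [-0.8, -2.5, 6.0]
opening: 0.005
```

```bash
python3 - <<'E'
from h import *
m,im,d=snap("w10",s=1.5,alpha=1); plan([.4869,.1163,.083],.045)
E
```

```text
d [ 0.009  0.154 -0.07 ] a [ 0.01  -0.003 -0.014] clock 13.35 pos [0.486  0.1255 0.0788] F [-0.31 -1.24  7.55] open 0.3
```

View pics/w10.png

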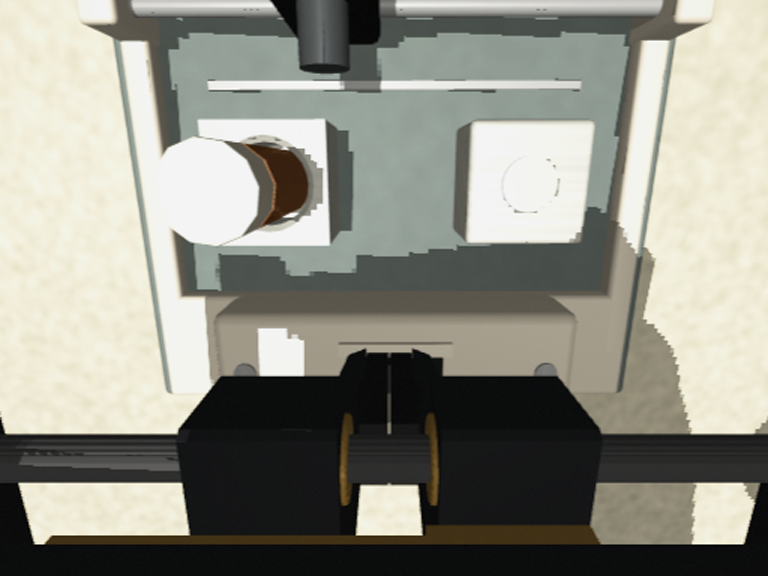

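The head follows: the barrel stayed put in the picture at (325,70) while the reader moved 19 px. Continuing the stroke.

>>> servo_tool --deltas '[{"dx": 0,"dy": -0.03,"dz": -0.002,"ax": 0,"ay": 0,"az": 0,"hand": 0},{"dx": 0,"dy": -0.06,"dz": -0.002,"ax": 0,"ay": 0,"az": 0,"hand": 0}]'

```text
clock: 13.6
tool_pos: [0.4859, 0.1287, 0.0788]
eef_rot: [1.0, 0.022, 0.0, 0.001]
contact_force: [0.2, -2.0, 5.1]
opening: 0.006
```

>>> servo_tool --deltas '[{"dx": 0,"dy": -0.03,"dz": 0,"ax": 0,"ay": 0,"az": 0,"hand": 0},{"dx": 0,"dy": -0.05,"dz": 0,"ax": 0,"ay": 0,"az": 0,"hand": 0}]'

```text
clock: 13.85
tool_pos: [0.4857, 0.1321, 0.0787]
eef_rot: [1.0, 0.022, 0.0, 0.0]
contact_force: [-0.3, -2.6, 4.6]
opening: 0.004
```

>>> servo_tool --deltas '[{"dx": 0,"dy": 0,"dz": -0.06,"ax": 0,"ay": 0,"az": 0,"hand": 0},{"dx": 0,"dy": 0,"dz": -0.12,"ax": 0,"ay": 0,"az": 0,"hand": 0},{"dx": 0,"dy": 0.12,"dz": -0.12,"ax": 0,"ay": 0,"az": 0,"hand": 0},{"dx": 0,"dy": 0.28,"dz": -0.12,"ax": 0,"ay": 0,"az": 0,"hand": 0},{"dx": 0,"dy": 0.3,"dz": -0.08,"ax": 0,"ay": 0,"az": 0,"hand": 0},{"dx": 0,"dy": 0.3,"dz": -0.04,"ax": 0,"ay": 0,"az": 0,"hand": 0},{"dx": 0,"dy": 0.3,"dz": -0.04,"ax": 0,"ay": 0,"az": 0,"hand": 0}]'

```text
clock: 14.72
tool_pos: [0.4862, 0.1151, 0.0806]
eef_rot: [1.0, 0.022, -0.0, -0.0]
contact_force: [-0.2, 0.3, 0.8]
opening: 0.003
```

```bash
python3 - <<'E'
from h import *
m,im,d=snap("w11",s=1.5,alpha=1); plan([.4867,.114,.083],.045)
E
```

```text
d [ 0.007  0.019 -0.037] a [-0.001  0.003 -0.002] clock 14.78 pos [0.4863 0.1151 0.0808] F [0.79 0.01 0.09] open 0.7
```

View pics/w11.png

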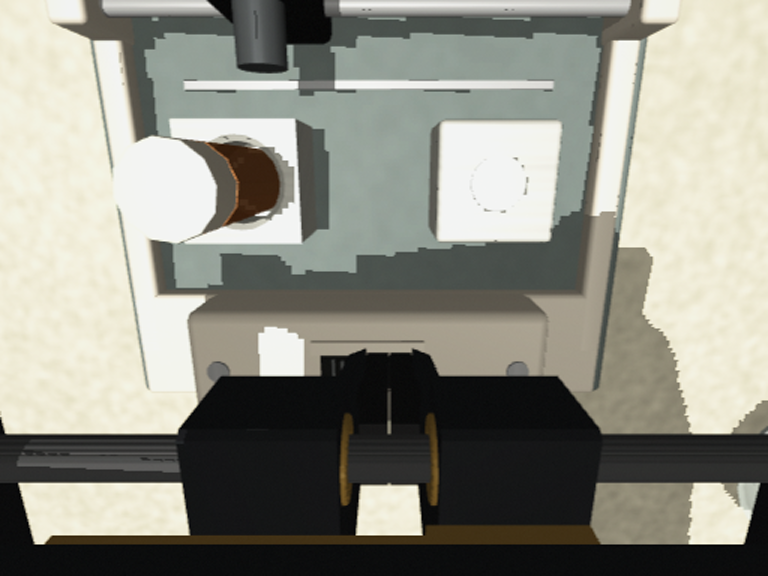

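```bash
cat >> h.py <<'E'
def rel(m,u,v,z=.06,s=1.5,W=(.5503,.1685),yaw=.047):
    p=ray(m,*unc(u,v,0,0,s),z); dx,dy=p[0]-W[0],p[1]-W[1]
    return p.round(4),"reader dx,dy to well mm",round(1e3*(dx*np.cos(yaw)+dy*np.sin(yaw)),1),round(1e3*(dy*np.cos(yaw)-dx*np.sin(yaw)),1)
E
python3 - <<'E'
from h import *
for n,u,v in (("w8",335,78),("w9",326,69),("w10",325,69),("w11",262,68)):
    m,im,d=pickle.load(open(f"pics/{n}.pkl","rb")); print(n,rel(m,u,v))
E
```

```text
w8 (array([0.5843, 0.1376, 0.06  ]), 'reader dx,dy to well mm', np.float64(32.5), np.float64(-32.4))
w9 (array([0.5833, 0.1403, 0.06  ]), 'reader dx,dy to well mm', np.float64(31.6), np.float64(-29.7))
w10 (array([0.5829, 0.1476, 0.06  ]), 'reader dx,dy to well mm', np.float64(31.6), np.float64(-22.4))
w11 (array([0.5828, 0.1556, 0.06  ]), 'reader dx,dy to well mm', np.float64(31.9), np.float64(-14.4))
```

18 mm done, 14.4 mm to go. Pressing again for the second stroke.

>>> servo_tool --deltas '[{"dx": 0,"dy": 0.01,"dz": 0.02,"ax": 0,"ay": 0,"az": 0,"hand": 0},{"dx": 0,"dy": 0.01,"dz": 0.03,"ax": 0,"ay": 0,"az": 0,"hand": 0},{"dx": 0,"dy": 0.01,"dz": 0.03,"ax": 0,"ay": 0,"az": 0,"hand": 0}]'

```text
clock: 15.15
tool_pos: [0.4864, 0.1144, 0.0793]
eef_rot: [1.0, 0.022, 0.0, -0.0]
contact_force: [0.3, 0.6, 2.5]
opening: 0.005
```

>>> servo_tool --deltas '[{"dx": 0,"dy": 0,"dz": 0.01,"ax": 0,"ay": 0,"az": 0,"hand": 0},{"dx": 0,"dy": 0,"dz": 0.01,"ax": 0,"ay": 0,"az": 0,"hand": 0}]'

```text
clock: 15.4
tool_pos: [0.4864, 0.1144, 0.0787]
eef_rot: [1.0, 0.022, 0.0, -0.0]
contact_force: [-0.3, 0.4, 4.2]
opening: 0.004
```

>>> servo_tool --deltas '[{"dx": 0,"dy": 0,"dz": 0.012,"ax": 0,"ay": 0,"az": 0,"hand": 0},{"dx": 0,"dy": -0.03,"dz": 0.012,"ax": 0,"ay": 0,"az": 0,"hand": 0},{"dx": 0,"dy": -0.06,"dz": 0.012,"ax": 0,"ay": 0,"az": 0,"hand": 0}]'

```text
clock: 15.78
tool_pos: [0.4863, 0.1164, 0.0782]
eef_rot: [1.0, 0.021, 0.0, 0.001]
contact_force: [-0.3, -2.7, 6.6]
opening: 0.005
```

>>> servo_tool --deltas '[{"dx": 0,"dy": -0.03,"dz": 0,"ax": 0,"ay": 0,"az": 0,"hand": 0},{"dx": 0,"dy": -0.06,"dz": 0,"ax": 0,"ay": 0,"az": 0,"hand": 0}]'

```text
clock: 16.02
tool_pos: [0.4861, 0.12, 0.0782]
eef_rot: [1.0, 0.021, 0.0, 0.001]
contact_force: [0.1, -2.6, 7.9]
opening: 0.006
```

>>> servo_tool --deltas '[{"dx": 0,"dy": -0.03,"dz": -0.003,"ax": 0,"ay": 0,"az": 0,"hand": 0},{"dx": 0,"dy": -0.06,"dz": -0.003,"ax": 0,"ay": 0,"az": 0,"hand": 0}]'

```text
clock: 16.27
tool_pos: [0.486, 0.1235, 0.0783]
eef_rot: [1.0, 0.021, 0.0, 0.001]
contact_force: [-0.4, -2.9, 5.3]
opening: 0.004
```

```bash
python3 - <<'E'
from h import *
m,im,d=snap("w12",s=1.5,alpha=1); plan([.4867,.114,.083],.045)
E
```

```text
d [ 0.004  0.164 -0.078] a [ 0.016 -0.001 -0.019] clock 16.32 pos [0.486  0.1238 0.0783] F [-0.23 -2.38  6.31] open 0.3
```

View pics/w12.png

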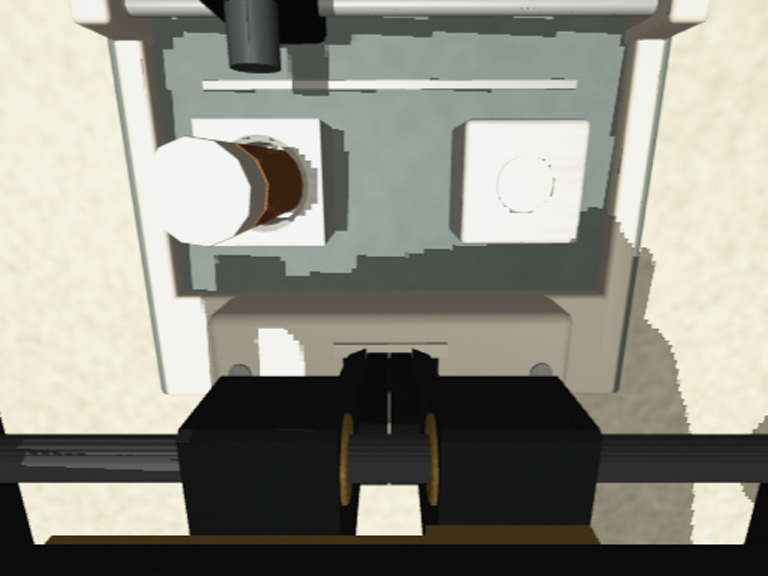

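```bash
python3 - <<'E'
from h import *
m,im,d=pickle.load(open(f"pics/w12.pkl","rb")); print(rel(m,254.5,68))
E
```

```text
(array([0.5822, 0.1653, 0.06  ]), 'reader dx,dy to well mm', np.float64(31.8), np.float64(-4.7))
```

>>> servo_tool --deltas '[{"dx": 0,"dy": -0.03,"dz": 0,"ax": 0,"ay": 0,"az": 0,"hand": 0},{"dx": 0,"dy": -0.05,"dz": 0,"ax": 0,"ay": 0,"az": 0,"hand": 0}]'

```text
clock: 16.58
tool_pos: [0.4859, 0.1264, 0.0783]
eef_rot: [1.0, 0.021, 0.0, 0.001]
contact_force: [-0.9, -2.8, 7.0]
opening: 0.005
```

```bash
python3 - <<'E'
from h import *
m,im,d=snap("w13",s=1.5,alpha=1); plan([.4867,.114,.083],.045)
E
```

```text
d [ 0.004  0.212 -0.077] a [ 0.017 -0.001 -0.02 ] clock 16.62 pos [0.4859 0.1267 0.0784] F [ 0.42 -2.68  6.49] open 0.6
```

View pics/w13.png

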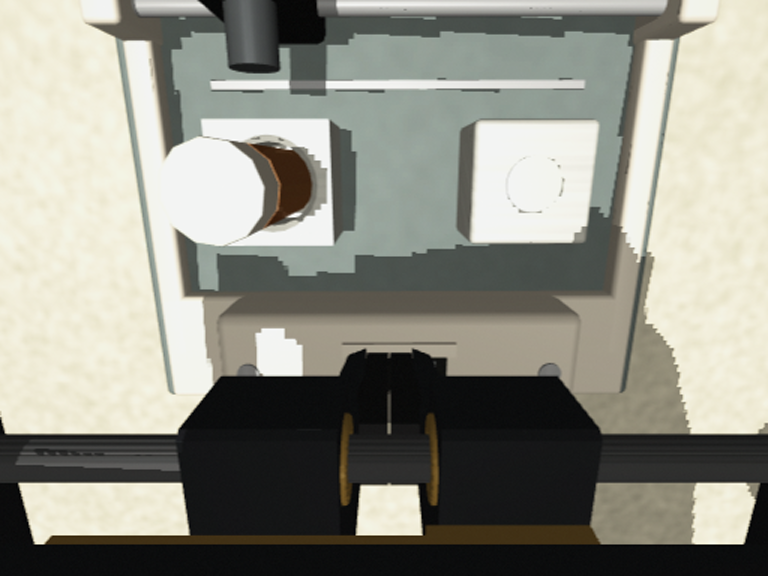

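```bash
python3 - <<'E'
from h import *
m,im,d=pickle.load(open(f"pics/w13.pkl","rb")); print(rel(m,253,68))
E
```

```text
(array([0.5821, 0.1687, 0.06  ]), 'reader dx,dy to well mm', np.float64(31.8), np.float64(-1.3))
```

>>> servo_tool --deltas '[{"dx": 0,"dy": -0.022,"dz": 0,"ax": 0,"ay": 0,"az": 0,"hand": 0},{"dx": 0,"dy": -0.022,"dz": 0,"ax": 0,"ay": 0,"az": 0,"hand": 0}]'

```text
clock: 16.88
tool_pos: [0.4858, 0.1279, 0.0784]
eef_rot: [1.0, 0.021, 0.0, 0.001]
contact_force: [-0.9, -2.5, 6.5]
opening: 0.008
```

>>> servo_tool --deltas '[{"dx": 0,"dy": 0,"dz": -0.06,"ax": 0,"ay": 0,"az": 0,"hand": 0},{"dx": 0,"dy": 0,"dz": -0.3,"ax": 0,"ay": 0,"az": 0,"hand": 0},{"dx": -0.1,"dy": -0.3,"dz": -1.0,"ax": 0,"ay": 0,"az": 0,"hand": 0},{"dx": -0.2,"dy": -0.6,"dz": -1.7,"ax": 0,"ay": 0,"az": 0,"hand": 0},{"dx": -0.2,"dy": -0.65,"dz": -2.0,"ax": 0,"ay": 0,"az": 0,"hand": 0},{"dx": -0.2,"dy": -0.65,"dz": -2.0,"ax": 0,"ay": 0,"az": 0,"hand": 0},{"dx": -0.2,"dy": -0.65,"dz": -2.0,"ax": 0,"ay": 0,"az": 0,"hand": 0}]'

```text
clock: 17.75
tool_pos: [0.4716, 0.1673, 0.1976]
eef_rot: [1.0, 0.022, -0.0, 0.0]
contact_force: [0.7, 0.1, -0.1]
opening: 0.003
```

```bash
python3 - <<'E'
from h import *
import cv2
m,im,d=snap("w14",s=1.5,alpha=1); plan([.4867,.114,.083],.045)
cv2.imwrite("pics/w14a.png",cv2.resize(im[0:145,180:325,::-1],None,fx=4,fy=4,interpolation=cv2.INTER_CUBIC))
E
```

```text
d [0.218 0.895 1.905] a [ 0.008  0.016 -0.012] clock 17.8 pos [0.4715 0.1672 0.1972] F [ 0.38  1.18 -0.66] open -0.0
```

View pics/w14.png

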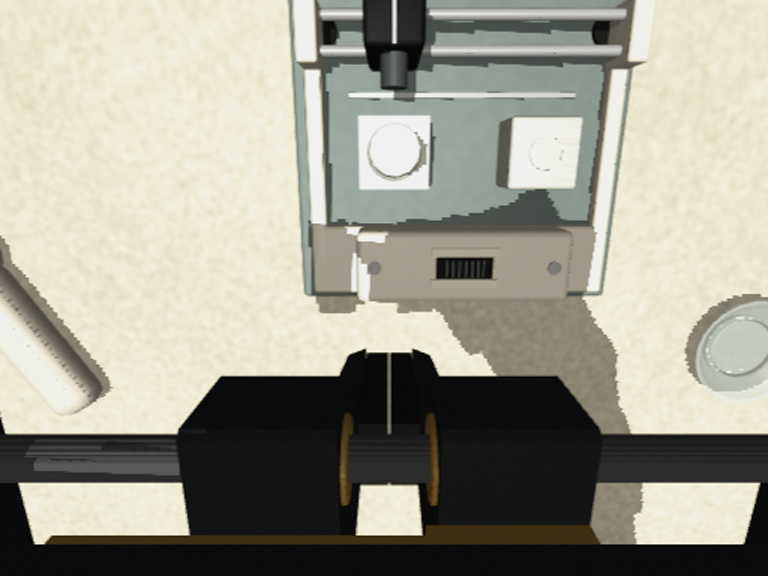

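View pics/w14a.png

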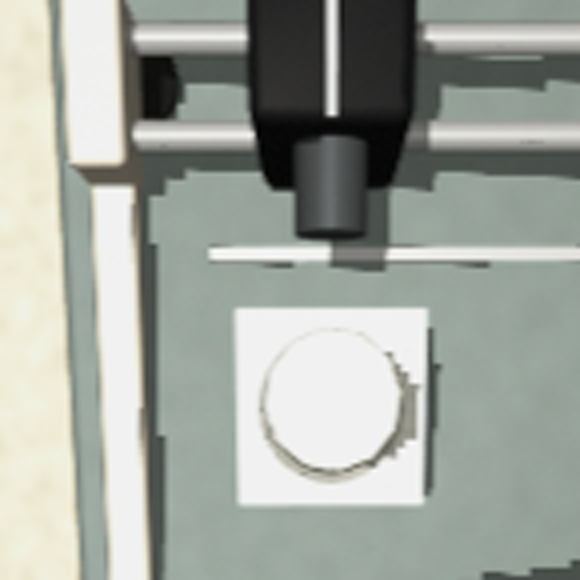

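The vial is upright in the well, with its cap at (332,400) in the crop. The head line is at x≈332, the barrel front at (330,233), and the block corners are (234,309), (428,309), (238,505) and (425,505).

```bash
python3 - <<'E'
from h import *
m,im,d=pickle.load(open("pics/w14.pkl","rb"))
U=lambda u,v:unc(u,v,180,0,4)
C=[ray(m,*U(*c),.046) for c in ((234,309),(428,309),(238,505),(425,505))]
W=np.mean(C,0); print("block",W.round(4)); 
for a,b in((0,1),(2,3)): v=C[a]-C[b]; print("yaw y",np.arctan2(-v[0],v[1]), np.linalg.norm(v))
for a,b in((0,2),(1,3)): v=C[a]-C[b]; print("yaw x",np.arctan2(v[1],v[0]), np.linalg.norm(v))
# rear rail & base edge
a=ray(m,*unc(320,15,0,0,1.5),.06);b=ray(m,*unc(622,15,0,0,1.5),.06);v=a-b;print("rail yaw",np.arctan2(-v[0],v[1]))
cap=ray(m,*U(332,402),.097);print("cap",cap.round(4))
for n,u,v,z in(("line0",332.5,5,.076),("line1",332,112,.076),("nose",330.5,234,.060)):
    p=ray(m,*U(u,v),z)
    for yaw in(.042,.047): 
        e=p-W; print(n,p.round(4),yaw,(1e3*(e[1]*np.cos(yaw)-e[0]*np.sin(yaw))).round(2))
E
```

```text
block [0.55   0.1684 0.046 ]
yaw y 0.043255107621286835 0.04050486387617735
yaw y 0.04332177698237969 0.04074251282120577
yaw x 0.046137312682164706 0.039893183290991556
yaw x 0.052094846441607195 0.03989185989977002
rail yaw 0.043172413695152255
cap [0.55   0.1688 0.097 ]
line0 [0.6165 0.1716 0.076 ] 0.042 0.39
line0 [0.6165 0.1716 0.076 ] 0.047 0.06
line1 [0.5998 0.1709 0.076 ] 0.042 0.4
line1 [0.5998 0.1709 0.076 ] 0.047 0.15
nose [0.5822 0.1702 0.06  ] 0.042 0.44
nose [0.5822 0.1702 0.06  ] 0.047 0.27
```

The alignment reads within about 0.4 mm. I'll back the arm off and cross-check with the fixed cameras.

>>> servo_tool --deltas '[{"dx": 0,"dy": 0.3,"dz": -0.5,"ax": 0,"ay": 0,"az": 0,"hand": 0},{"dx": 0,"dy": 0.9,"dz": -0.8,"ax": 0,"ay": 0,"az": 0,"hand": 0},{"dx": 0,"dy": 1.7,"dz": -0.8,"ax": 0,"ay": 0,"az": 0,"hand": 0},{"dx": 0,"dy": 2.5,"dz": -0.8,"ax": 0,"ay": 0,"az": 0,"hand": 0},{"dx": 0,"dy": 3.3,"dz": -0.8,"ax": 0,"ay": 0,"az": 0,"hand": 0},{"dx": 0,"dy": 4.0,"dz": -0.8,"ax": 0,"ay": 0,"az": 0,"hand": 0},{"dx": 0,"dy": 4.5,"dz": -0.8,"ax": 0,"ay": 0,"az": 0,"hand": 0},{"dx": 0,"dy": 4.5,"dz": -0.8,"ax": 0,"ay": 0,"az": 0,"hand": 0},{"dx": 0,"dy": 4.5,"dz": -0.8,"ax": 0,"ay": 0,"az": 0,"hand": 0}]'

```text
clock: 18.92
tool_pos: [0.4835, -0.101, 0.2453]
eef_rot: [1.0, 0.023, -0.001, -0.001]
contact_force: [-0.5, 0.2, 0.7]
opening: 0.007
```

```bash
python3 - <<'E'
from h import *
m,im,d=snap("t2","top",crop=(185,150,260,225),s=8,alpha=1.4)
m,im,d=snap("s2","scene",crop=(120,140,345,330),s=3.5,alpha=1.4)
E
```

```text
(no output)
```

View pics/t2.png

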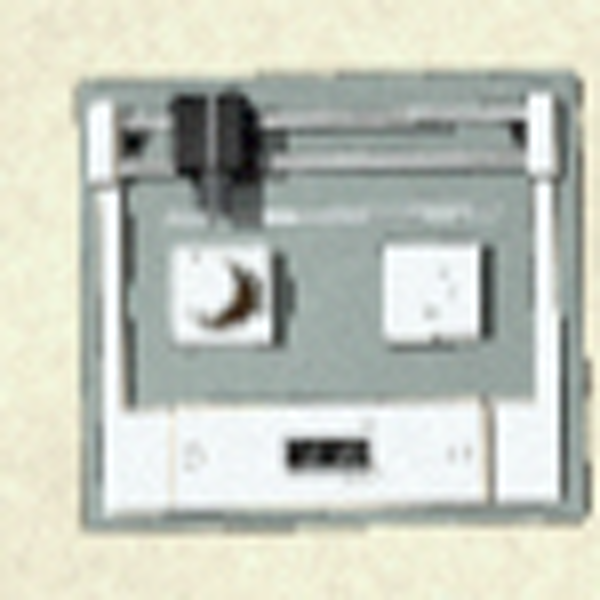

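View pics/s2.png

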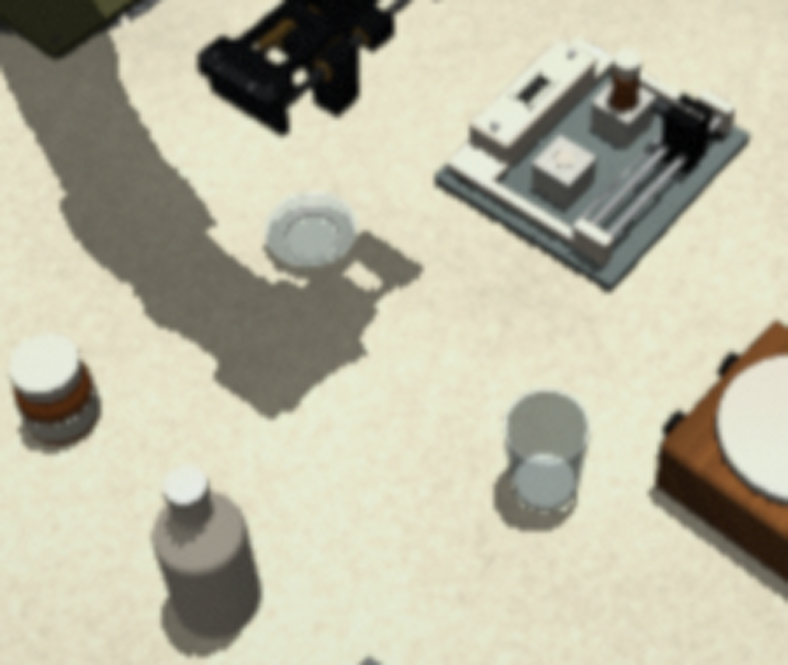

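The top view shows the head line moved from x≈292 to x≈211, which is about 32.3 mm against 32.4 mm wanted. The scene view shows the vial upright and the bystanders in place. Handing in.

```bash
python3 -c "
from plant import r
print(r.get_state()['contact_force']); print(r.finish_job())"
```

```text
[-0.08629306 -0.15908303  0.5457009 ]
the job is handed in; nothing more can be done
None
```

The vial is standing in the well and has been let go, and the light head is in line with it. I handed the job in at about 19 s of the 72 s allowed.

- **Vial:** the cap top measured 97.1 mm above the table, against 97 mm when fully down. It is upright and centred to within about 0.5 mm.
- **Light head:** I rolled the thumbwheel with the closed fingertips in two strokes, and the barrel and bright line ended 0.1–0.4 mm off the well along the rail. The top camera agreed, showing about 32.3 mm of travel where 32.4 mm was needed.
- **Wheel force:** the downward readings while rolling were between 4.6 and 8.2 N. They were taken only at the end of each short move, so brief peaks in between were not seen.
- **Other objects:** the last pictures show the dish, jar, bottle, beaker and blank standing where they were. The wand is outside that last view; it was last seen lying beside the reader after the wheel strokes. The arm was clear of everything at hand-in, and I never moved it to touch the head.

One disagreement: the top camera read positions about 3 mm differently in x from the wrist camera. I used the wrist camera for both the vial and the well, so that offset cancelled out. My first move was refused for missing keys in its rows; nothing moved.

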